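# Set the punch's margin selector to the third notch

## Task

The binding punch's margin selector is parked at the front end of its slot. With the fingertips push its lever away from the front, gently and click by click, counting from the parked position, and leave it resting in the third notch without ever running past that notch. Only push the lever, do not grip it, and leave the jar, weight, spool and eraser where they are.

Things in the scene. Friction and masses are not known exactly. Their poses are not given: they have to be found in the camera images.
- punch: Low grey desktop binding punch, fixed, 242 (x) x 264 (y) mm. Origin: centre of its underside. x runs from its front (paper throat) to its back, z up; yaw within 0.45 rad. Flat housing top at z 56 mm from x -88 mm on; aluminium plate at y +50 mm with a slot along x and a pair of lines for each of 7 rest positions 15 mm apart: parked x -35, third notch x +10 mm. Handle bar at x +118, z 62.
- selector_cap (a point): Centre of the lever's black cap: rounded block 16 mm along the punch's x (the way it slides), 32 mm wide (y), 28 mm high, on a 6 mm stem; underside 66 mm and top 94 mm above the table. Room on its front side for fingertips, low over the housing top (56 mm). Axes as the punch's.
- selector (a joint): Slide of the lever, m: 0 parked at the front, grows along the punch's +x; notches at 0.015, 0.030, 0.045 (third), ... 0.090 (end). Spring detents: the push rises to 3 to 6 N before half way to the next notch, then the lever snaps ahead by itself, up to 8 mm ahead of the finger, and rests in that notch. Let go anywhere, it goes to the nearest notch and stays.
- paste_pot: Clear jar with white paste, 58 mm across, 66 mm high, loose, on the table on the punch's +y side. Origin: centre of its underside. Leave alone.
- knob_weight: Brass weight with a round knob, 46 mm across, 67 mm high, loose, on the table on the punch's +y side. Origin: centre of its underside. Leave alone.
- spool: Wooden spool of thread, 36 mm across, 46 mm high, loose, on the table on the punch's -y side. Origin: centre of its underside. Leave alone.
- rubber_eraser: Block eraser, 39 x 45 x 13 mm, loose, lying on the housing top on the -y half. Origin: centre of its underside. Leave alone.

How it is judged:
By the outcome, as a careful person would: the job done as asked, in the order asked, and still so for the second after the job is handed in, with the robot touching nothing.
It also fails if it takes over 45 s, if anything falls off the work surface, if the arm or the gripper's body presses on something with over 40 N, if the wrist force passes 120 N, or if a joint passes its speed limit or range.

## Robot

A 6-joint arm with a two-finger parallel gripper is mounted at the origin on a cart in front of the work surface, level with it; the furniture and walls round the work are solid. World frame = base frame: x ahead of the robot, y to its left, z up, the work surface at z = 0. Lengths are in mm, angles in degrees, forces in N, time in s.
With the tool pointing down it reaches from about 350 to 850 mm from the base axis. Payload 8.1 kg.
Tool frame: the origin (TCP) lies on the mounting face of the last link; the fingertips stand 173 mm ahead of it and the grasp point (between the pads) lies 155 mm ahead of it; z points along the fingers, y is the direction in which the jaws open and shut (so a half turn about z gives the same grasp; the last joint's range is limited). The gripper opens to 85 mm and grips with 20 to 120 N. Pads are 22 mm wide; open, the fingers measure 114 mm over their backs; the gripper's body (76 mm by 85 mm) begins 54 mm behind the grasp point. The pads swing forward as they close: fully open they stand 13 mm farther back than shut.
Start: joints at [-70.153, 7.471, 85.268, -0, 87.261, -4.893], TCP at [251.124, -544.925, 404.692] pointing down, gripper open.
Joint ranges: [-169.43, 169.43], [-51.17, 129.36], [1.28, 143.12], [-76.62, 256.62], [0, 156.53], [-152.29, 152.29]. Speed limits (degrees/s): [136.94, 136.94, 159.86, 180, 180, 180].

## Interface

Orientations are given as [roll, pitch, yaw] about the fixed x, y, z axes, in that order (R = Rz(yaw) Ry(pitch) Rx(roll)).
In Python, from bench import * gives the robot as it stands.
- The arm moves only by the shell command python3 -m jog 'ROWS' [FORCE]. ROWS is JSON, a list of rows, each an object of numbers: "tx", "ty", "tz": the shift along the tool's x, y, z as a fraction of full scale; "ax", "ay", "az": the turn, a rotation vector about the tool's x, y, z as a fraction of full scale; "hand": the opening, from 0 (shut) to 1 (fully open). A call has 1 to 5 rows; each row is the pose to reach, as a shift and turn from the pose commanded when the call began, along the tool's axes at that moment; what a row does not reach only later rows make up. Full scale, the value 1, is 150 mm for a shift and 45 degrees for a turn. A row lasts 1/12 s, in which the tool goes at most 41.7 mm and 7.16 degrees, less where a joint would pass 70% of its speed; a pose out of reach is approached as far as the arm can. A call with a number of a shift or a turn outside -1 to 1 is refused whole. A call with a gripper value outside its range is refused whole. The fingers move at their own pace and stop on an object; FORCE is the grip in N (left out, the last holds). Time passes only in rows, so rows that repeat a pose let the fingers close. It gives the time, the measured TCP pose, the force and the opening at its end, in the units of the state.
- sense(): the state, without advancing time (a new reading comes with each control period).
- snapshot(name): name is "scene" or "top" or "wrist"; returns a dict with "pixels" (480x640x3 uint8, red, green, blue), "z_map" (480x640 float32, mm along the optical axis (not along the pixel's ray), 0 where there is no reading), "intrinsics" (3x3 intrinsics, pixels), "R" (3x3) and "t" (3): a world point X has camera coordinates R X + t. Camera axes: x right, y down, z forward; pixel columns grow to the right and rows downward; lengths in mm; the calibration is good to about 2 mm. A picture is of the moment at which its call begins.
- hand_in(): hands the job in, once; it reports no verdict.
The state is a dict: "time": time; "joint_pos": joint angles; "qd": joint speeds; "joint_efforts": joint torques, N m; "tool_pos": TCP position; "tcp_rot": TCP orientation; "ft_force": force on the tool from outside, world axes, zero at the start; "wrist_torque": the same for the moment, N m; "finger_gap": finger opening in mm.
Only numpy, scipy, OpenCV 4.12 (cv2) and the standard library are available. Lean on these libraries where they do the work, as an engineer would, in place of code of your own. Each camera call takes 0.05 s, during which the arm holds its last target.

## Working session

There is one attempt and no reset: what is moved stays moved. The work goes in short steps, Python scripts to look and compute and a shell command to move; the robot and the scene stay as the last step left them, time stands still between calls to the robot, and variables do not carry over. Pictures are saved under pics/ and viewed, and the job is handed in when it is done.

```bash
mkdir -p pics
cat > h.py <<'E'
from bench import *
import numpy as np, cv2
def save(n,f):
    s=snapshot(n); cv2.imwrite('pics/'+f,cv2.cvtColor(s['pixels'],cv2.COLOR_RGB2BGR)); np.savez('pics/'+f[:-4],**s); return s
def pts(s):
    z=s['z_map'].astype(float); K=s['intrinsics']; v,u=np.mgrid[:480,:640]
    c=np.stack([(u-K[0,2])/K[0,0]*z,(v-K[1,2])/K[1,1]*z,z],-1)
    return (c-s['t'])@s['R']
E
python3 - <<'E'
from h import *
for n in('scene','top'): save(n,n+'1.png')
s=sense();print(s)
E
```

```text
{'time': 0.1, 'joint_pos': array([-7.01527841e+01,  7.51140418e+00,  8.53246959e+01,  9.74957485e-04,
        8.72619954e+01, -4.89458093e+00]), 'qd': array([ 0.05560873, -0.05509224, -0.15783744,  0.04167195,  0.11544465,
       -0.03589295]), 'joint_efforts': array([ 1.55057143e-03, -5.70954251e+01, -5.01940978e+01, -1.31164684e-04,
        8.23035050e-03, -8.81934875e-05]), 'tool_pos': array([ 251.05376448, -544.71598548,  403.72671391]), 'tcp_rot': array([-1.79902345e+02, -9.33997275e-03,  2.47417415e+01]), 'ft_force': array([-0.80564188,  0.06540036, -0.55754047]), 'wrist_torque': array([0.02090678, 0.01695346, 0.00938453]), 'finger_gap': 85.16286053787633}
```

View pics/scene1.png

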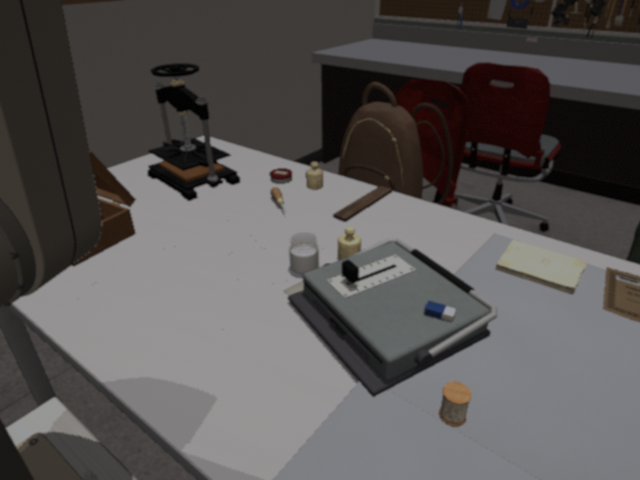

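View pics/top1.png

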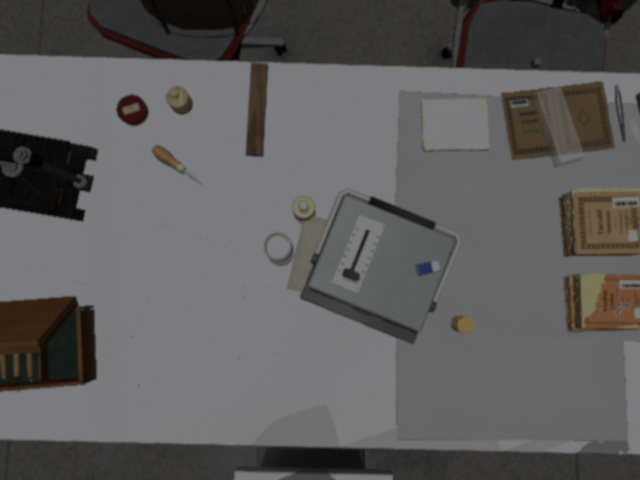

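The top view shows the punch's white plate at about (358,253) and the black cap at (350,274). The jar is at (279,249), the weight at (303,207) and the eraser at (427,268). The throat, which is the front, faces the robot.

```bash
python3 - <<'E'
from h import *
for n in('top1','scene1'):
    s=dict(np.load(f'pics/{n}.npz')); P=pts(s); g=s['pixels'].astype(int)
    print(n,s['intrinsics'][0,0], 'cam',-s['R'].T@s['t'])
    Z=P[...,2]
    # cap
    reg=(P[...,0]>350)&(P[...,0]<800)&(abs(P[...,1])<250)
    cap=reg&(g.max(-1)<50)&(Z>84)&(Z<102)
    n_,l,st,c=cv2.connectedComponentsWithStats(cap.astype('uint8'))
    for i in range(1,n_):
        if st[i,4]>15:
            p=P[l==i];print('cap',st[i],c[i],p.mean(0),np.median(p,0),p.min(0),p.max(0))
    top=reg&(Z>48)&(Z<64)
    print('top',top.sum(),np.median(Z[top]))
    white=top&(g.min(-1)>150)
    print('whitecount',white.sum(), g[253,340],g[250,400] if n=='top1' else '')
    for nm,m in(('top',top),('white',white)):
        q=P[m][:,:2].astype('float32')
        if len(q)>5:
            r=cv2.minAreaRect(q);print(nm,r)
E
python3 - <<'E'
import cv2
a=cv2.imread('pics/top1.png')[180:350,270:480]
cv2.imwrite('pics/crop1.png',cv2.resize(a,None,fx=3.5,fy=3.5,interpolation=cv2.INTER_CUBIC))
E
```

```text
top1 476.79235585829235 cam [522.76872911  17.84964417 989.15983845]
cap [343 270  16  10 106] [350.5754717  274.20754717] [543.26042414 -58.91126988  94.70494311] [543.42409051 -59.52139074  94.55456698] [534.47421376 -72.93647722  89.56242207] [551.3162188  -44.71939199  99.62880913]
top 12879 56.46771493651229
whitecount 0 [94 98 96] [92 97 94]
top ((594.3978271484375, -79.66604614257812), (359.7061462402344, 215.87301635742188), 69.37422180175781)
scene1 468.94543918688834 cam [  30.97870513 -409.60908341  520.13110803]
cap [342 260  16  16 165] [349.53333333 267.52727273] [540.76802536 -61.68198228  91.93703208] [540.60783958 -62.65853627  93.22955962] [532.68132387 -74.9930331   84.06238925] [552.77267839 -45.77242618  97.45482732]
top 12739 56.64244868380436
whitecount 560 [78 68 51] 
top ((594.0169677734375, -77.81280517578125), (360.9532775878906, 215.44515991210938), 69.84740447998047)
white ((587.5034790039062, -75.04576110839844), (50.67486572265625, 139.91456604003906), 69.73373413085938)
```

View pics/crop1.png

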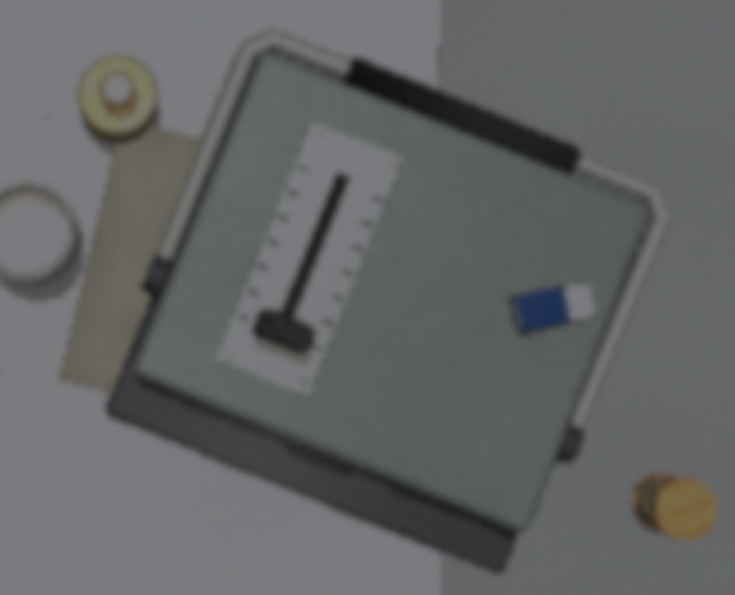

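Run:
```python
from h import *
s=dict(np.load('pics/top1.npz')); P=pts(s); g=s['pixels'].astype(int)
v,u=np.mgrid[:480,:640]
m=(u>325)&(u<390)&(v>212)&(v<296)&(g.min(-1)>115)
n_,l,st,c=cv2.connectedComponentsWithStats(m.astype('uint8'));i=1+np.argmax(st[1:,4]);print(st[i])
K=s['intrinsics'];R=s['R'];o=-R.T@s['t']
def ray(u,v,z):
    d=R.T@np.linalg.inv(K)@np.array([u,v,1.]);return o+d*(z-o[2])/d[2]
q=np.array([ray(a,b,57)[:2] for b,a in np.argwhere(l==i)],'float32')
print('plate',cv2.minAreaRect(q))
# slot: dark inside
m=(g.max(-1)<70)&(u>348)&(u<372)&(v>226)&(v<264)
q=np.array([ray(a,b,57)[:2] for b,a in np.argwhere(m)],'float32');print(len(q),cv2.fitLine(q,cv2.DIST_HUBER,0,.01,.01).ravel(),q.mean(0))
m=(g.max(-1)<60)&(u>340)&(u<362)&(v>266)&(v<284)
q=np.array([ray(a,b,94)[:2] for b,a in np.argwhere(m)],'float32');print('cap@94',len(q),cv2.minAreaRect(q),q.mean(0))
```

```text
[339 216  44  56 940]
plate ((599.6842651367188, -81.23117065429688), (51.49700164794922, 112.99200439453125), 68.92845153808594)
107 [ 9.356753e-01 -3.528621e-01  5.981236e+02 -8.082856e+01] [597.9757  -80.92246]
cap@94 132 ((545.54541015625, -58.77198791503906), (22.483022689819336, 28.172561645507812), 1.5156216621398926) [543.9666  -59.01668]
```

```bash
cat > plan.py <<'E'
from h import *
import sys
from scipy.spatial.transform import Rotation as Ro
s=sense(); R=Ro.from_euler('xyz',s['tcp_rot'],degrees=True)
T=np.array([float(a) for a in sys.argv[1:4]]); 
d=T-s['tool_pos']; print('t',s['time'],'shift/150',np.round(R.inv().apply(d)/150,3),'turn/45',np.round((R.inv()*Ro.from_euler('xyz',[180,0,-20.5],degrees=True)).as_rotvec(degrees=True)/45,3))
E
python3 -m jog '[{"tx":0.99,"ty":-0.76,"az":0.5,"hand":0},{"tx":0.99,"ty":-0.76,"az":0.5,"hand":0},{"tx":0.99,"ty":-0.76,"az":0.5,"hand":0},{"tx":0.99,"ty":-0.76,"az":0.5,"hand":0},{"tx":0.99,"ty":-0.76,"az":0.5,"hand":0}]' 20
python3 plan.py 512 -48.5 380
```

```text
t 0.1 shift/150 [ 2.964 -2.276  0.163] turn/45 [-2.000e-03  1.000e-03  1.005e+00]invalid input at $[0]: expected keys tx, ty, tz, ax, ay, az, hand
```

All keys are required in each row.

```bash
python3 -m jog '[{"tx":0.99,"ty":-0.76,"tz":0,"ax":0,"ay":0,"az":0.5,"hand":0},{"tx":0.99,"ty":-0.76,"tz":0,"ax":0,"ay":0,"az":0.5,"hand":0},{"tx":0.99,"ty":-0.76,"tz":0,"ax":0,"ay":0,"az":0.5,"hand":0},{"tx":0.99,"ty":-0.76,"tz":0,"ax":0,"ay":0,"az":0.5,"hand":0},{"tx":0.99,"ty":-0.76,"tz":0,"ax":0,"ay":0,"az":0.5,"hand":0}]' 20
python3 plan.py 512 -48.5 380
```

```text
time: 0.52
tool_pos: [339.5, -376.0, 404.1]
tcp_rot: [-179.9, -0.0, 2.2]
ft_force: [0.1, 0.2, -0.3]
finger_gap: 25.9
t 0.5167 shift/150 [ 1.233 -2.137  0.165] turn/45 [-0.002  0.     0.504]
```

```bash
python3 -m jog '[{"tx":0.55,"ty":-0.99,"tz":0,"ax":0,"ay":0,"az":0.5,"hand":0},{"tx":0.55,"ty":-0.99,"tz":0,"ax":0,"ay":0,"az":0.5,"hand":0},{"tx":0.55,"ty":-0.99,"tz":0,"ax":0,"ay":0,"az":0.5,"hand":0},{"tx":0.55,"ty":-0.99,"tz":0,"ax":0,"ay":0,"az":0.5,"hand":0},{"tx":0.55,"ty":-0.99,"tz":0,"ax":0,"ay":0,"az":0.5,"hand":0}]' 20
python3 plan.py 512 -48.5 380
```

```text
time: 0.93
tool_pos: [416.1, -223.9, 404.4]
tcp_rot: [-179.9, 0.0, -20.4]
ft_force: [-0.3, -0.5, 0.2]
finger_gap: -0.1
t 0.9333 shift/150 [ 0.192 -1.319  0.165] turn/45 [-0.002  0.     0.003]
```

```bash
python3 -m jog '[{"tx":0.1,"ty":-0.7,"tz":0,"ax":0,"ay":0,"az":0,"hand":0},{"tx":0.1,"ty":-0.7,"tz":0,"ax":0,"ay":0,"az":0,"hand":0},{"tx":0.1,"ty":-0.7,"tz":0,"ax":0,"ay":0,"az":0,"hand":0},{"tx":0.1,"ty":-0.7,"tz":0,"ax":0,"ay":0,"az":0,"hand":0}]' 20
python3 plan.py 512 -48.5 380
```

```text
time: 1.27
tool_pos: [466.6, -130.6, 404.3]
tcp_rot: [-179.9, 0.0, -20.0]
ft_force: [1.1, -0.1, -0.0]
finger_gap: -0.2
t 1.2667 shift/150 [ 0.097 -0.618  0.163] turn/45 [-0.002  0.001  0.011]
```

```bash
python3 -m jog '[{"tx":0.1,"ty":-0.62,"tz":0.3,"ax":0,"ay":0,"az":0.01,"hand":0},{"tx":0.1,"ty":-0.62,"tz":0.3,"ax":0,"ay":0,"az":0.01,"hand":0},{"tx":0.1,"ty":-0.62,"tz":0.3,"ax":0,"ay":0,"az":0.01,"hand":0},{"tx":0.1,"ty":-0.62,"tz":0.3,"ax":0,"ay":0,"az":0.01,"hand":0},{"tx":0.1,"ty":-0.62,"tz":0.3,"ax":0,"ay":0,"az":0.01,"hand":0}]' 20
python3 plan.py 512 -48.5 243
python3 - <<'E'
from h import *
save('wrist','w1.png');save('top','top2.png')
E
```

```text
time: 1.68
tool_pos: [511.4, -51.8, 358.4]
tcp_rot: [179.9, 0.1, -20.6]
ft_force: [0.6, -0.8, -0.1]
finger_gap: 0.0
t 1.6833 shift/150 [-0.002 -0.023  0.769] turn/45 [ 0.001  0.003 -0.002]
```

View pics/w1.png

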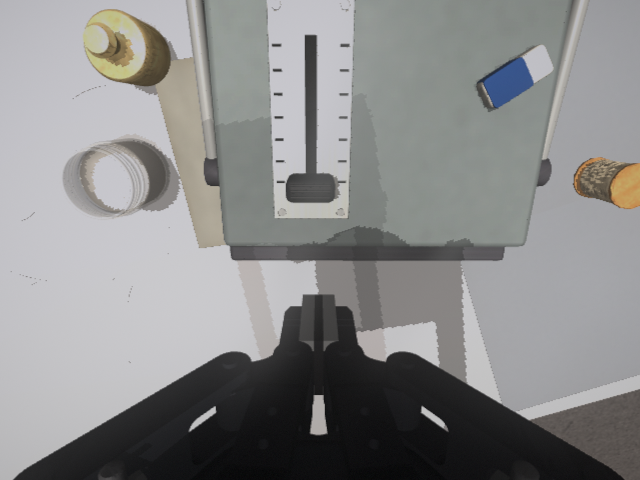

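View pics/top2.png

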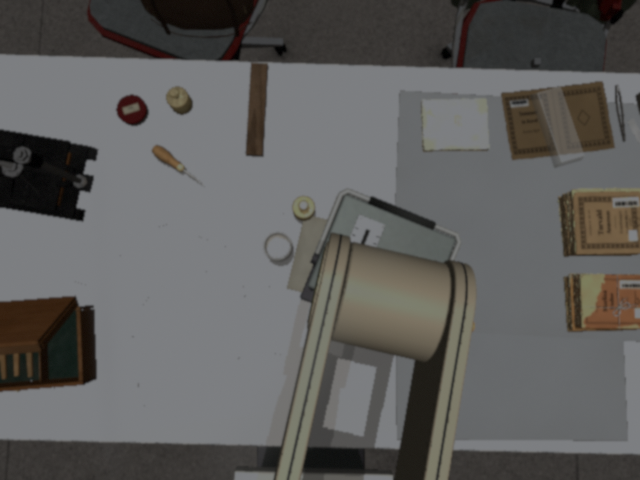

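The wrist view shows the cap at (312,187) at the near end of the slot, with the slot vertical at u≈310. The shut fingertips are at (318,300). The top view shows only that the arm now hides the cap.

```bash
cat > cap.py <<'E'
from h import *
import sys
def cap(f):
    s=save('wrist',f); P=pts(s); g=s['pixels'].astype(int); Z=P[...,2]
    y=np.deg2rad(-20.5); d=np.array([np.cos(y),np.sin(y)]); n=np.array([-d[1],d[0]])
    rel=P[...,:2]-np.array([543.,-60.]); a=rel@d; b=rel@n
    # cap top face by depth, in a corridor along the slot
    st=sense(); r=(st['tool_pos'][:2]-np.array([543.,-60.])); tip=r@d+11
    m=(Z>88)&(Z<99)&(abs(b)<26)&(a>max(-20,tip-4))&(a<120)&(g.max(-1)<90)
    n_,l,sta,c=cv2.connectedComponentsWithStats(m.astype('uint8'))
    if n_>1:
        i=1+np.argmax(sta[1:,4]); k=l==i
        print('cap px',sta[i],'a %.1f..%.1f mid %.1f far1%% %.1f b %.1f..%.1f'%(*np.percentile(a[k],[2,98]),np.percentile(a[k],[2,98]).mean(),np.percentile(a[k],99),*np.percentile(b[k],[2,98])),'z',np.median(Z[k]))
    print('t',st['time'],'tool a %.1f b %.1f z %.1f'%(r@d,r@n,st['tool_pos'][2]),'F along %.2f'%(st['ft_force'][:2]@d),'ft',np.round(st['ft_force'],2))
cap(sys.argv[1])
E
python3 cap.py w2.png; python3 plan.py 512 -48.5 243
```

```text
cap px [ 285  179   48   25 1152] a -4.2..11.1 mid 3.4 far1% 11.2 b -15.1..14.0 z 93.59400293019787
t 1.8333 tool a -31.9 b -4.8 z 360.3 F along 0.07 ft [ 0.01 -0.16  0.17]
t 1.8333 shift/150 [-0.009 -0.032  0.782] turn/45 [ 0.    -0.001 -0.006]
```

```bash
python3 -m jog '[{"tx":-0.01,"ty":-0.03,"tz":0.2,"ax":0,"ay":0,"az":0,"hand":0},{"tx":-0.01,"ty":-0.03,"tz":0.4,"ax":0,"ay":0,"az":0,"hand":0},{"tx":-0.01,"ty":-0.03,"tz":0.6,"ax":0,"ay":0,"az":0,"hand":0},{"tx":-0.01,"ty":-0.03,"tz":0.72,"ax":0,"ay":0,"az":0,"hand":0},{"tx":-0.01,"ty":-0.03,"tz":0.775,"ax":0,"ay":0,"az":0,"hand":0}]'
python3 -m jog '[{"tx":0,"ty":0,"tz":0,"ax":0,"ay":0,"az":0,"hand":0},{"tx":0,"ty":0,"tz":0,"ax":0,"ay":0,"az":0,"hand":0},{"tx":0,"ty":0,"tz":0,"ax":0,"ay":0,"az":0,"hand":0}]'
python3 cap.py w3.png
```

```text
time: 2.25
tool_pos: [510.3, -48.5, 240.9]
tcp_rot: [180.0, 0.2, -20.8]
ft_force: [-0.9, -0.5, -0.2]
finger_gap: 0.2
time: 2.5
tool_pos: [512.7, -48.1, 245.6]
tcp_rot: [-180.0, -0.2, -20.7]
ft_force: [0.4, 0.9, 0.1]
finger_gap: 0.0
cap px [ 271  228   89   45 3663] a -3.2..11.1 mid 3.9 far1% 11.2 b -14.8..14.3 z 93.68004200742247
t 2.55 tool a -32.5 b 0.6 z 245.7 F along 0.26 ft [ 0.25 -0.08  0.24]
```

View pics/w3.png

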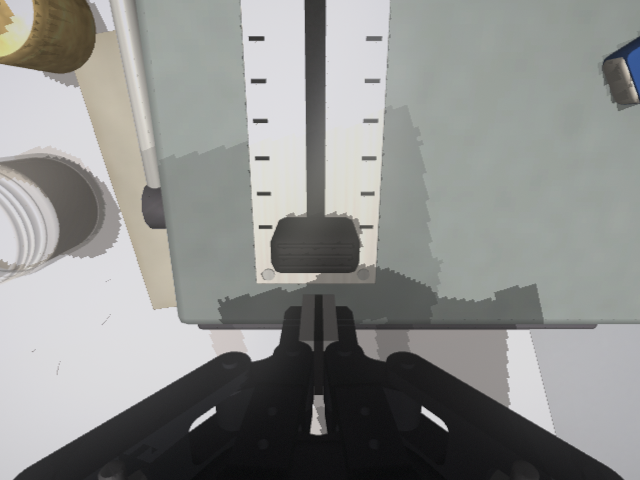

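The wrist view shows the cap spanning u 271–360, v 217–272, with the fingertips at about (319,295) centred in front of it. The gap is about 15 mm, so I'm closing it slowly.

```bash
python3 -m jog '[{"tx":0.02,"ty":0,"tz":0.01,"ax":0,"ay":0,"az":0,"hand":0},{"tx":0.04,"ty":0,"tz":0.01,"ax":0,"ay":0,"az":0,"hand":0},{"tx":0.06,"ty":0,"tz":0.01,"ax":0,"ay":0,"az":0,"hand":0},{"tx":0.07,"ty":0,"tz":0.01,"ax":0,"ay":0,"az":0,"hand":0},{"tx":0.075,"ty":0,"tz":0.01,"ax":0,"ay":0,"az":0,"hand":0}]'
python3 -m jog '[{"tx":0.005,"ty":0,"tz":0,"ax":0,"ay":0,"az":0,"hand":0},{"tx":0.01,"ty":0,"tz":0,"ax":0,"ay":0,"az":0,"hand":0},{"tx":0.01,"ty":0,"tz":0,"ax":0,"ay":0,"az":0,"hand":0}]'
python3 cap.py w4.png
```

```text
time: 2.97
tool_pos: [522.7, -51.6, 242.1]
tcp_rot: [-180.0, -0.0, -20.7]
ft_force: [0.2, -1.0, -0.2]
finger_gap: 0.1
time: 3.22
tool_pos: [523.8, -52.0, 241.9]
tcp_rot: [180.0, 0.0, -20.7]
ft_force: [0.4, -0.4, -0.5]
finger_gap: 0.4
cap px [ 271  261   89   45 3661] a -3.2..11.2 mid 4.0 far1% 11.3 b -14.8..14.4 z 93.68017450365458
t 3.2667 tool a -20.9 b 0.7 z 241.9 F along 0.15 ft [ 0.33  0.43 -0.  ]
```

View pics/w4.png

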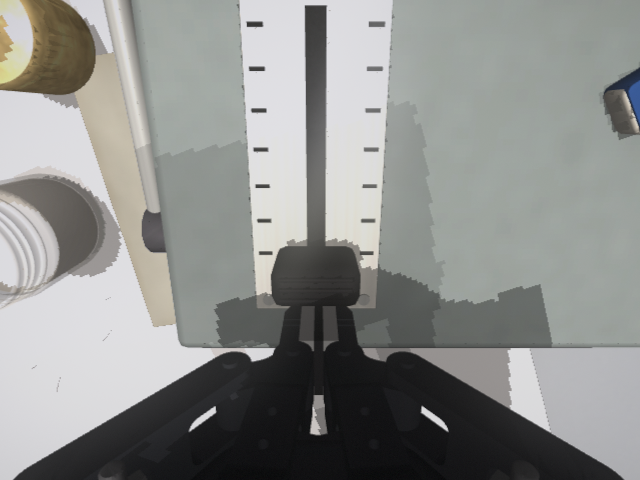

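The cap still reads parked, with its far edge at 11.2 mm, and the fingers are about 3–5 mm away. Next I'll take 0.6 mm rows.

```bash
python3 -m jog '[{"tx":0.004,"ty":0,"tz":0,"ax":0,"ay":0,"az":0,"hand":0},{"tx":0.008,"ty":0,"tz":0,"ax":0,"ay":0,"az":0,"hand":0},{"tx":0.012,"ty":0,"tz":0,"ax":0,"ay":0,"az":0,"hand":0},{"tx":0.016,"ty":0,"tz":0,"ax":0,"ay":0,"az":0,"hand":0},{"tx":0.02,"ty":0,"tz":0,"ax":0,"ay":0,"az":0,"hand":0}]'
python3 cap.py w5.png
python3 -m jog '[{"tx":0.004,"ty":0,"tz":0,"ax":0,"ay":0,"az":0,"hand":0},{"tx":0.008,"ty":0,"tz":0,"ax":0,"ay":0,"az":0,"hand":0},{"tx":0.012,"ty":0,"tz":0,"ax":0,"ay":0,"az":0,"hand":0},{"tx":0.016,"ty":0,"tz":0,"ax":0,"ay":0,"az":0,"hand":0},{"tx":0.016,"ty":0,"tz":0,"ax":0,"ay":0,"az":0,"hand":0}]'
python3 cap.py w6.png
```

```text
time: 3.68
tool_pos: [526.6, -53.1, 242.0]
tcp_rot: [180.0, -0.0, -20.7]
ft_force: [0.8, 0.6, 0.9]
finger_gap: 0.4
cap px [ 272  269   88   71 4342] a -10.4..11.2 mid 0.4 far1% 11.3 b -14.8..14.3 z 93.68216760879379
t 3.7333 tool a -17.7 b 0.7 z 242.0 F along 0.52 ft [ 0.49 -0.16 -0.23]
time: 4.15
tool_pos: [528.8, -54.0, 241.9]
tcp_rot: [-180.0, 0.0, -20.7]
ft_force: [-0.4, 0.2, 0.9]
finger_gap: -0.0
cap px [ 272  274   88   66 4384] a -8.3..11.7 mid 1.7 far1% 11.8 b -14.8..14.2 z 93.69648317301953
t 4.2 tool a -15.4 b 0.7 z 241.9 F along -0.76 ft [-0.45  0.96 -0.26]
```

Contact is at tool a ≈ -15.9, where the cap's far edge begins to move.

```bash
python3 -m jog '[{"tx":0.004,"ty":0,"tz":0,"ax":0,"ay":0,"az":0,"hand":0},{"tx":0.008,"ty":0,"tz":0,"ax":0,"ay":0,"az":0,"hand":0},{"tx":0.012,"ty":0,"tz":0,"ax":0,"ay":0,"az":0,"hand":0},{"tx":0.016,"ty":0,"tz":0,"ax":0,"ay":0,"az":0,"hand":0},{"tx":0.016,"ty":0,"tz":0,"ax":0,"ay":0,"az":0,"hand":0}]'
python3 cap.py w7.png
python3 -m jog '[{"tx":0.004,"ty":0,"tz":0,"ax":0,"ay":0,"az":0,"hand":0},{"tx":0.008,"ty":0,"tz":0,"ax":0,"ay":0,"az":0,"hand":0},{"tx":0.008,"ty":0,"tz":0,"ax":0,"ay":0,"az":0,"hand":0}]'
python3 cap.py w8.png
```

```text
time: 4.62
tool_pos: [530.9, -54.7, 241.9]
tcp_rot: [180.0, 0.0, -20.7]
ft_force: [-3.8, 1.1, 2.6]
finger_gap: -0.1
cap px [ 272  274   88   66 4255] a -5.9..13.9 mid 4.0 far1% 14.0 b -14.7..14.3 z 93.68781652368364
t 4.6667 tool a -13.1 b 0.7 z 241.9 F along -3.70 ft [-3.71  0.64  3.43]
time: 4.92
tool_pos: [532.1, -55.2, 241.9]
tcp_rot: [180.0, 0.0, -20.7]
ft_force: [-3.6, 1.5, 2.6]
finger_gap: 0.3
cap px [ 272  274   88   66 4175] a -4.6..15.2 mid 5.3 far1% 15.4 b -14.8..14.3 z 93.71025922393449
t 4.9667 tool a -11.9 b 0.7 z 241.9 F along -4.42 ft [-3.74  2.62  3.24]
```

```bash
python3 -m jog '[{"tx":0.004,"ty":0,"tz":0,"ax":0,"ay":0,"az":0,"hand":0},{"tx":0.008,"ty":0,"tz":0,"ax":0,"ay":0,"az":0,"hand":0},{"tx":0.008,"ty":0,"tz":0,"ax":0,"ay":0,"az":0,"hand":0}]'
python3 cap.py w9.png
python3 -m jog '[{"tx":0.004,"ty":0,"tz":0,"ax":0,"ay":0,"az":0,"hand":0},{"tx":0.008,"ty":0,"tz":0,"ax":0,"ay":0,"az":0,"hand":0},{"tx":0.008,"ty":0,"tz":0,"ax":0,"ay":0,"az":0,"hand":0}]'
python3 cap.py w10.png
```

```text
time: 5.22
tool_pos: [533.4, -55.7, 241.9]
tcp_rot: [-180.0, -0.0, -20.7]
ft_force: [-2.7, 1.9, 1.3]
finger_gap: -0.4
cap px [ 272  274   88   66 4402] a -3.4..16.6 mid 6.6 far1% 16.7 b -14.7..14.3 z 93.7059756663536
t 5.2667 tool a -10.5 b 0.7 z 241.9 F along -2.61 ft [-2.46  0.87  1.82]
time: 5.52
tool_pos: [534.6, -56.2, 241.9]
tcp_rot: [-180.0, -0.0, -20.7]
ft_force: [-1.5, 0.9, -1.2]
finger_gap: 0.1
cap px [ 272  274   88   66 4465] a -2.1..18.1 mid 8.0 far1% 18.2 b -14.8..14.2 z 93.69387413061108
t 5.5667 tool a -9.2 b 0.6 z 241.9 F along -0.70 ft [-0.53  0.58 -0.58]
```

```bash
python3 -m jog '[{"tx":0.004,"ty":0,"tz":0,"ax":0,"ay":0,"az":0,"hand":0},{"tx":0.008,"ty":0,"tz":0,"ax":0,"ay":0,"az":0,"hand":0},{"tx":0.008,"ty":0,"tz":0,"ax":0,"ay":0,"az":0,"hand":0}]'
python3 cap.py w11.png
```

```text
time: 5.82
tool_pos: [535.9, -56.7, 242.2]
tcp_rot: [-180.0, -0.1, -20.7]
ft_force: [0.6, 1.3, 0.2]
finger_gap: -0.0
cap px [ 271  254   90   45 3701] a 12.6..26.9 mid 19.8 far1% 27.0 b -14.9..14.3 z 93.61019434351586
t 5.8667 tool a -7.9 b 0.6 z 242.2 F along 0.25 ft [0.37 0.28 0.43]
```

View pics/w11.png

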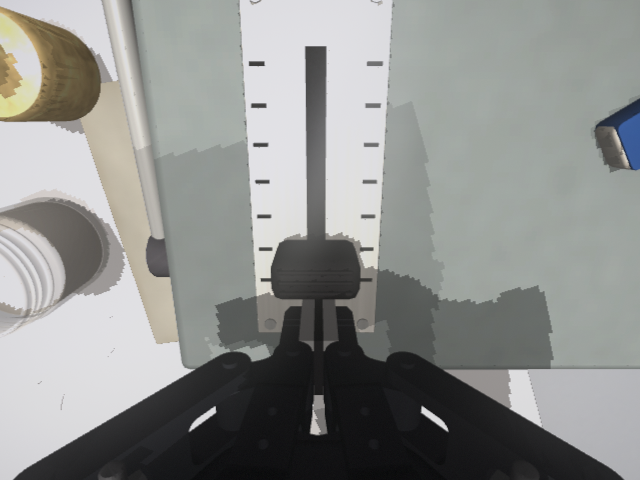

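First click: the cap snapped ahead by 15.7 mm (far edge 11.2 → 26.9) and is free of the fingers, with a gap at v≈300.

```bash
python3 -m jog '[{"tx":0.008,"ty":0,"tz":0,"ax":0,"ay":0,"az":0,"hand":0},{"tx":0.016,"ty":0,"tz":0,"ax":0,"ay":0,"az":0,"hand":0},{"tx":0.024,"ty":0,"tz":0,"ax":0,"ay":0,"az":0,"hand":0},{"tx":0.032,"ty":0,"tz":0,"ax":0,"ay":0,"az":0,"hand":0},{"tx":0.04,"ty":0,"tz":0,"ax":0,"ay":0,"az":0,"hand":0}]'
python3 cap.py w12.png
python3 -m jog '[{"tx":0.004,"ty":0,"tz":0,"ax":0,"ay":0,"az":0,"hand":0},{"tx":0.008,"ty":0,"tz":0,"ax":0,"ay":0,"az":0,"hand":0},{"tx":0.012,"ty":0,"tz":0,"ax":0,"ay":0,"az":0,"hand":0},{"tx":0.016,"ty":0,"tz":0,"ax":0,"ay":0,"az":0,"hand":0},{"tx":0.02,"ty":0,"tz":0,"ax":0,"ay":0,"az":0,"hand":0}]'
python3 cap.py w13.png
```

```text
time: 6.28
tool_pos: [541.3, -58.7, 242.0]
tcp_rot: [-180.0, -0.0, -20.7]
ft_force: [0.5, -0.2, -0.0]
finger_gap: -0.0
cap px [ 272  271   88   69 4428] a 5.2..26.3 mid 15.8 far1% 26.4 b -14.7..14.2 z 93.63283285704097
t 6.3333 tool a -1.9 b 0.6 z 242.0 F along -0.08 ft [ 0.07  0.42 -0.35]
time: 6.75
tool_pos: [543.8, -59.6, 241.9]
tcp_rot: [180.0, 0.0, -20.7]
ft_force: [-2.2, 0.9, 2.3]
finger_gap: 0.0
cap px [ 272  274   88   66 4183] a 7.9..27.6 mid 17.8 far1% 27.8 b -14.8..14.2 z 93.70392758068289
t 6.8 tool a 0.7 b 0.6 z 241.9 F along -2.36 ft [-1.99  1.41  2.79]
```

```bash
python3 -m jog '[{"tx":0.004,"ty":0,"tz":0,"ax":0,"ay":0,"az":0,"hand":0},{"tx":0.008,"ty":0,"tz":0,"ax":0,"ay":0,"az":0,"hand":0},{"tx":0.012,"ty":0,"tz":0,"ax":0,"ay":0,"az":0,"hand":0},{"tx":0.016,"ty":0,"tz":0,"ax":0,"ay":0,"az":0,"hand":0},{"tx":0.02,"ty":0,"tz":0,"ax":0,"ay":0,"az":0,"hand":0}]'
python3 cap.py w14.png
python3 -m jog '[{"tx":0.004,"ty":0,"tz":0,"ax":0,"ay":0,"az":0,"hand":0},{"tx":0.008,"ty":0,"tz":0,"ax":0,"ay":0,"az":0,"hand":0},{"tx":0.008,"ty":0,"tz":0,"ax":0,"ay":0,"az":0,"hand":0}]'
python3 cap.py w15.png
python3 -m jog '[{"tx":0.004,"ty":0,"tz":0,"ax":0,"ay":0,"az":0,"hand":0},{"tx":0.008,"ty":0,"tz":0,"ax":0,"ay":0,"az":0,"hand":0},{"tx":0.008,"ty":0,"tz":0,"ax":0,"ay":0,"az":0,"hand":0}]'
python3 cap.py w16.png
```

```text
time: 7.22
tool_pos: [546.7, -60.7, 241.9]
tcp_rot: [180.0, 0.0, -20.7]
ft_force: [-3.8, 0.6, 3.3]
finger_gap: 0.1
cap px [ 272  273   88   67 4190] a 11.0..30.8 mid 20.9 far1% 30.9 b -14.9..14.2 z 93.72838429856722
t 7.2667 tool a 3.8 b 0.6 z 241.9 F along -3.63 ft [-3.32  1.49  1.81]
time: 7.52
tool_pos: [548.0, -61.2, 241.9]
tcp_rot: [-180.0, -0.0, -20.7]
ft_force: [-2.9, 1.8, 1.4]
finger_gap: -0.2
cap px [ 272  274   88   66 4466] a 12.3..32.4 mid 22.3 far1% 32.5 b -14.8..14.2 z 93.7126108474819
t 7.5667 tool a 5.1 b 0.6 z 241.9 F along -0.33 ft [-0.13  0.59 -0.27]
time: 7.82
tool_pos: [549.3, -61.7, 242.0]
tcp_rot: [-180.0, -0.1, -20.7]
ft_force: [-0.8, 0.1, -0.9]
finger_gap: 0.4
cap px [ 272  273   88   67 4492] a 13.6..33.8 mid 23.7 far1% 34.0 b -14.8..14.1 z 93.6867175983412
t 7.8667 tool a 6.5 b 0.6 z 242.1 F along -0.13 ft [-0.47 -0.91  0.47]
```

```bash
python3 -m jog '[{"tx":0.004,"ty":0,"tz":0,"ax":0,"ay":0,"az":0,"hand":0},{"tx":0.006,"ty":0,"tz":0,"ax":0,"ay":0,"az":0,"hand":0},{"tx":0.006,"ty":0,"tz":0,"ax":0,"ay":0,"az":0,"hand":0}]'
python3 cap.py w17.png
```

```text
time: 8.12
tool_pos: [550.1, -62.0, 242.1]
tcp_rot: [-180.0, -0.0, -20.7]
ft_force: [-0.3, 0.0, 0.5]
finger_gap: -0.3
cap px [ 271  256   90   45 3709] a 26.9..41.3 mid 34.1 far1% 41.4 b -14.9..14.3 z 93.6048323183867
t 8.1667 tool a 7.2 b 0.6 z 242.1 F along 0.21 ft [ 0.26  0.08 -0.81]
```

Second click: far edge at 41.3 mm, which is 30 mm of travel. Now the third.

```bash
python3 -m jog '[{"tx":0.008,"ty":0,"tz":0,"ax":0,"ay":0,"az":0,"hand":0},{"tx":0.016,"ty":0,"tz":0,"ax":0,"ay":0,"az":0,"hand":0},{"tx":0.024,"ty":0,"tz":0,"ax":0,"ay":0,"az":0,"hand":0},{"tx":0.032,"ty":0,"tz":0,"ax":0,"ay":0,"az":0,"hand":0},{"tx":0.04,"ty":0,"tz":0,"ax":0,"ay":0,"az":0,"hand":0}]'
python3 -m jog '[{"tx":0.004,"ty":0,"tz":0,"ax":0,"ay":0,"az":0,"hand":0},{"tx":0.008,"ty":0,"tz":0,"ax":0,"ay":0,"az":0,"hand":0},{"tx":0.012,"ty":0,"tz":0,"ax":0,"ay":0,"az":0,"hand":0},{"tx":0.016,"ty":0,"tz":0,"ax":0,"ay":0,"az":0,"hand":0},{"tx":0.02,"ty":0,"tz":0,"ax":0,"ay":0,"az":0,"hand":0}]'
python3 cap.py w18.png
python3 -m jog '[{"tx":0.004,"ty":0,"tz":0,"ax":0,"ay":0,"az":0,"hand":0},{"tx":0.008,"ty":0,"tz":0,"ax":0,"ay":0,"az":0,"hand":0},{"tx":0.012,"ty":0,"tz":0,"ax":0,"ay":0,"az":0,"hand":0},{"tx":0.016,"ty":0,"tz":0,"ax":0,"ay":0,"az":0,"hand":0},{"tx":0.016,"ty":0,"tz":0,"ax":0,"ay":0,"az":0,"hand":0}]'
python3 cap.py w19.png
```

```text
time: 8.58
tool_pos: [555.6, -64.1, 241.9]
tcp_rot: [180.0, 0.0, -20.7]
ft_force: [-0.6, 0.1, 0.5]
finger_gap: 0.1
time: 9.0
tool_pos: [558.1, -65.0, 241.9]
tcp_rot: [180.0, 0.0, -20.7]
ft_force: [-3.5, 1.4, 1.8]
finger_gap: 0.1
cap px [ 272  274   88   66 4146] a 23.9..42.9 mid 33.4 far1% 43.1 b -14.9..14.2 z 93.73171936349351
t 9.05 tool a 16.0 b 0.6 z 241.9 F along -1.70 ft [-1.81  0.    2.81]
time: 9.47
tool_pos: [560.5, -65.9, 241.9]
tcp_rot: [180.0, 0.0, -20.7]
ft_force: [-4.0, 1.5, 3.1]
finger_gap: 0.1
cap px [ 272  274   88   66 4380] a 25.6..45.5 mid 35.5 far1% 45.7 b -14.9..14.2 z 93.72336699438708
t 9.5167 tool a 18.4 b 0.6 z 241.8 F along -4.45 ft [-3.95  2.15  2.96]
```

```bash
python3 -m jog '[{"tx":0.004,"ty":0,"tz":0,"ax":0,"ay":0,"az":0,"hand":0},{"tx":0.008,"ty":0,"tz":0,"ax":0,"ay":0,"az":0,"hand":0},{"tx":0.008,"ty":0,"tz":0,"ax":0,"ay":0,"az":0,"hand":0}]'
python3 cap.py w20.png
python3 -m jog '[{"tx":0.004,"ty":0,"tz":0,"ax":0,"ay":0,"az":0,"hand":0},{"tx":0.008,"ty":0,"tz":0,"ax":0,"ay":0,"az":0,"hand":0},{"tx":0.008,"ty":0,"tz":0,"ax":0,"ay":0,"az":0,"hand":0}]'
python3 cap.py w21.png
python3 -m jog '[{"tx":0.003,"ty":0,"tz":0,"ax":0,"ay":0,"az":0,"hand":0},{"tx":0.006,"ty":0,"tz":0,"ax":0,"ay":0,"az":0,"hand":0},{"tx":0.006,"ty":0,"tz":0,"ax":0,"ay":0,"az":0,"hand":0}]'
python3 cap.py w22.png
```

```text
time: 9.77
tool_pos: [561.8, -66.4, 241.9]
tcp_rot: [-180.0, -0.0, -20.7]
ft_force: [-2.5, 1.6, 1.5]
finger_gap: 0.2
cap px [ 272  274   88   66 4424] a 26.9..47.0 mid 36.9 far1% 47.1 b -14.9..14.1 z 93.73180065961171
t 9.8167 tool a 19.8 b 0.5 z 241.9 F along -2.59 ft [-2.18  1.55  0.42]
time: 10.07
tool_pos: [563.0, -66.9, 241.9]
tcp_rot: [-180.0, -0.0, -20.7]
ft_force: [-1.0, 0.6, -0.8]
finger_gap: -0.3
cap px [ 272  274   88   66 4499] a 28.3..48.4 mid 38.3 far1% 48.5 b -14.8..14.1 z 93.70651663252323
t 10.1167 tool a 21.1 b 0.6 z 242.0 F along -0.15 ft [ 0.01  0.45 -0.04]
time: 10.37
tool_pos: [563.9, -67.2, 242.1]
tcp_rot: [-180.0, -0.0, -20.7]
ft_force: [-0.2, -0.3, -0.4]
finger_gap: 0.2
cap px [ 271  254   90   45 3698] a 42.4..56.8 mid 49.6 far1% 56.9 b -15.0..14.2 z 93.63556871840048
t 10.4167 tool a 22.0 b 0.6 z 242.2 F along 0.18 ft [ 0.11 -0.21  0.74]
```

Third click: far edge at 56.8 mm. The expected value is 56.2, and the same +0.5 bias appeared after the first click. I'm backing off and rising.

```bash
python3 -m jog '[{"tx":-0.03,"ty":0,"tz":0,"ax":0,"ay":0,"az":0,"hand":0},{"tx":-0.08,"ty":0,"tz":0,"ax":0,"ay":0,"az":0,"hand":0},{"tx":-0.13,"ty":0,"tz":0,"ax":0,"ay":0,"az":0,"hand":0},{"tx":-0.16,"ty":0,"tz":-0.1,"ax":0,"ay":0,"az":0,"hand":0},{"tx":-0.16,"ty":0,"tz":-0.3,"ax":0,"ay":0,"az":0,"hand":0}]'
python3 -m jog '[{"tx":0,"ty":0,"tz":-0.2,"ax":0,"ay":0,"az":0,"hand":0},{"tx":0,"ty":0,"tz":-0.4,"ax":0,"ay":0,"az":0,"hand":0},{"tx":0,"ty":0,"tz":-0.5,"ax":0,"ay":0,"az":0,"hand":0},{"tx":0,"ty":0,"tz":-0.5,"ax":0,"ay":0,"az":0,"hand":0},{"tx":0,"ty":0,"tz":-0.5,"ax":0,"ay":0,"az":0,"hand":0}]'
python3 cap.py w23.png
```

```text
time: 10.83
tool_pos: [537.8, -57.6, 282.7]
tcp_rot: [179.9, 0.5, -20.7]
ft_force: [-0.2, 0.1, -0.2]
finger_gap: 0.1
time: 11.25
tool_pos: [540.9, -58.4, 363.1]
tcp_rot: [-180.0, -0.1, -20.7]
ft_force: [-0.5, 0.3, -0.6]
finger_gap: 0.3
cap px [293 155  49  25 900] a 41.2..56.2 mid 48.7 far1% 56.3 b -14.8..14.3 z 93.46845583547218
t 11.3 tool a -2.9 b 0.7 z 361.5 F along 0.23 ft [ 0.29  0.12 -0.24]
```

View pics/w23.png

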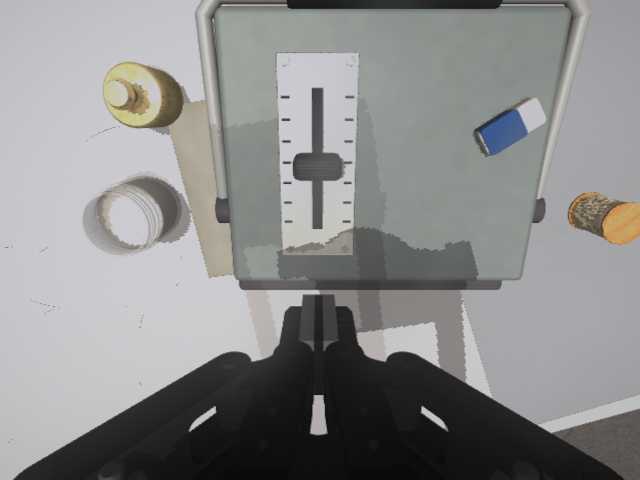

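The cap at (317,167) sits at the fourth pair of lines from the front (v≈163, with parked at v≈221), which is the third notch. Jar, weight, spool and eraser look untouched.

```bash
python3 -c "
from bench import *
print(hand_in())"
```

```text
the job is handed in; nothing more can be done
None
```

The margin selector is resting in the third notch, and I handed the job in at about 11.3 s of the 45 s allowed; the hand-in gives no verdict.

I pushed the lever with the shut fingertips in small steps, without gripping it. I measured the cap after each click:

| Click | Cap travel from parked |
|---|---|
| First | 15 mm |
| Second | 30 mm |
| Third | 45 mm |

- **Force:** the readings along the slide peaked at about 4.5 N. I stopped at each snap, and no reading or picture showed the lever past the third notch.
- **Final check:** after backing the arm off and raising it clear, the last picture put the cap at 45.0 mm, on the fourth pair of lines, counting the parked pair as the first.
- **Other objects:** the jar, weight, spool and eraser looked unmoved in that picture. I judged this by eye and did not measure their positions.
- **Disagreement:** with the arm still close, the cap read about 0.6 mm long right after the first and third clicks. The first reading corrected itself once the fingers came near again, and the third once the arm was clear. No check failed.

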